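# Open the child-safe cleaner jug

### The job

Lift the upturned dosing cup off the white cleaner jug and set it down, still mouth down, on the round stone coaster, wholly on it. Then open the jug's child-safe cap: press it down, twist it counter-clockwise while pressed until it comes free, and lift it off. Finish while still holding the cap level in the gripper, straight above the jug's mouth and about 10 cm above where it sat, with the jug left standing in its place on the table and the other things left alone.

Things in the scene. Friction and masses are not known exactly. Their poses are not given: they have to be found in the camera images.
- jug: White cleaner jug, full, 1.5 to 3.1 kg, loose on the table. Box body 120 (x) x 95 (y) x 165 mm high; shoulder slopes from 164 mm height at radius 44 mm up to the neck at 180 mm; loop handle reaches 103 mm out on its -x side, 30 to 150 mm high. Origin: centre of its underside; z up; the neck lies on its z axis.
- mouth (a point): Centre of the jug's mouth (top of the neck), on the jug's z axis, 225 mm above its underside. Once pressed and turned, the cap lifts straight off it without turning further; its inner lugs are clear of the neck when it is 10 mm above its locked height.
- cap: Grey ribbed push-and-turn cap on the jug's neck, round (grip at any yaw), 50 mm in diameter, 52 over the ribs, 30 mm high, 30 g. Origin: centre of its lower edge; z up. Starts locked, lower edge 205 mm above the table, its x along the jug's x within 6 degrees of play; 20 mm free height below its edge for fingertips. Locked, it can be neither pulled off nor turned.
- cap_top (a point): Centre of the cap's top, 30 mm above its lower edge. Press it down 3 mm or more to unlock (it bottoms at 6 mm) against a spring: 6 N at first, 9 N at 3 mm, 12 N at 6 mm. Kept pressed it turns counter-clockwise seen from above; from 57 to 83 degrees past locked it is free (aim for 70; hard stop at about 85) and, no longer pressed, the spring raises it 6 mm above its locked height.
- cup: Clear plastic dosing cup, loose, upside down over the cap: round, 61 mm wide at its closed upper end, 58 (63 over its lip) at the mouth, 40 mm high, wall 2.5 mm, 25 g. Origin: centre of its mouth (the lower rim as it stands); z up to the closed end at +40 mm. It rests on the cap's top, rim 198 and top 238 mm above the table, covering the cap; lift it 40 mm or more to clear the cap.
- coaster: Round grey stone coaster, 130 mm in diameter, 6 mm thick, fixed to the table; origin: centre of its underside.
- coaster_top (a point): Centre of the coaster's top face, 6 mm above the table.
- canister: Steel canister 94 mm in diameter, 130 mm high, loose; not part of the job: leave it alone. Origin: centre of its underside.
- jar_a: Small glass jar with steel lid, 48 mm in diameter, 85 mm high, loose; not part of the job: leave it alone. Origin: centre of its underside.
- jar_b: Small amber jar with brass lid, 48 mm in diameter, 85 mm high, loose; not part of the job: leave it alone. Origin: centre of its underside.
- water_a: Green glass water bottle 82 mm in diameter, 260 mm high, loose; not part of the job: leave it alone. Origin: centre of its underside.
- water_b: Green glass water bottle 82 mm in diameter, 260 mm high, loose; not part of the job: leave it alone. Origin: centre of its underside.
- bowl: Turned wooden bowl 150 mm in diameter, 60 mm high, loose; not part of the job: leave it alone. Origin: centre of its underside.
- sponge: Grey scouring sponge 100 x 65 x 30 mm, loose; not part of the job: leave it alone. Origin: centre of its underside.
- brush: Dish brush lying on the table, handle to its -x side, about 0.2 m long, loose; not part of the job: leave it alone. Origin: its lower side at the middle.
Things that resemble listed ones, but are neither listed nor needed, are in the scene too. Leave any green look-alike of the coaster alone.

How it is judged:
By the outcome, as a careful person would: the job done as asked, in the order asked, and still so for the second after the job is handed in, while the arm keeps its last pose, push and grip.
It also fails if it takes over 51 s, if anything falls off the work surface, if the arm or the gripper's body presses on something with over 40 N, if the wrist force passes 120 N, or if a joint passes its speed limit or range.

### The arm

A 7-joint arm with a two-finger parallel gripper is mounted at the origin on the work surface. World frame = base frame: x ahead of the robot, y to its left, z up, the work surface at z = 0. Lengths are in m, angles in rad, forces in N, time in s.
With the tool pointing down it reaches from about 0.35 to 0.9 m from the base axis. Payload 8.1 kg.
Tool frame: the origin (TCP) lies midway between the tips of the shut fingers; the grasp point (between the pads) lies 19 mm behind it; z points along the fingers, y is the line along which they close (so a half turn about z gives the same grasp; the last joint's range is limited). The gripper opens to 92 mm and grips with 3 to 60 N. Pads are 19 mm wide; open, the fingers measure 130 mm over their backs; the gripper's body (75 mm by 190 mm) begins 47 mm behind the grasp point.
Start: joints at [-1.249, 0.434, 0.025, 1.573, -0.012, 1.134, -0.075], TCP at [0.258, 0.569, 0.227] pointing down, gripper open.
Joint ranges: [-2.62, 2.62], [-0.44, 2.09], [-1.27, 1.32], [0.08, 2.57], [-1.32, 4.46], [0.12, 2], [-2.74, 2.74]. Speed limits (rad/s): [2.22, 2.22, 3.01, 3.01, 3.14, 3.14, 3.14].

### API

Orientations are given as a rotation vector (axis times angle).
In Python, from cell import arm gives the robot as it stands.
- The arm moves only by the tool carry_out, never from a script. Its arguments are lists of equal length, an entry for each row: "claw": the finger opening in cm, from 0 to 9.18; "delta_pos": the shift along the tool's x, y, z in cm, a list of three; "angular": the turn, a rotation vector about the tool's x, y, z in rad, a list of three. In form: {"claw": [claw, ...], "delta_pos": [[dx, dy, dz], ...], "angular": [[ax, ay, az], ...]}. A call has 1 to 20 rows; each row shifts and turns the commanded pose from where the row before left it, along the tool's axes as they then stand; what a row does not reach is not made up. A row lasts 1/10 s, in which the tool goes at most 50 mm and 8.59 degrees, less where a joint would pass 70% of its speed; a pose out of reach is approached as far as the arm can. A call with a gripper value outside its range is refused whole. The fingers move at their own pace and stop on an object; "force" is the grip in N (left out, the last holds). Time passes only in rows, so rows that do not move let the fingers close. It gives the time, the measured TCP pose, the force, the opening and the grip force at its end, in the units of the state.
- arm.observe(): the state, without advancing time (a new reading comes with each control period).
- arm.get_image(name): name is "side" or "top" or "wrist"; returns a dict with "frame" (420x560x3 uint8, red, green, blue), "mtx" (3x3 intrinsics, pixels), "T" (4x4, takes a point from camera to world coordinates). Camera axes: x right, y down, z forward; pixel columns grow to the right and rows downward; lengths in m; the calibration is good to about 2 mm. A picture is of the moment at which its call begins. There is no depth.
- arm.sign_off(): hands the job in; it is judged then, once.
Trained networks look in a picture, given as the dict that the camera call returned (one of the last four; its "shot" number tells which), for a name from the list of things; names that differ only in an ending like _2 or _b are one class to them, and where a whole thing is asked for, a point or a joint stands for the part that bears it (a point fixed in the world has none). Each returns a list of dicts, best first, with "conf" (0 to 1); they miss things now and then, are a little off and sometimes report something else, mostly with a low value. They report only what shows in the picture. A call takes as long as a camera call. They do not tell look-alikes from the thing itself.
- arm.look_for(label, picture): "centre" ([column, row] as shares, 0 to 1, of the picture: columns of its width, rows of its height, amid what is visible of it).
- arm.trace(label, picture): "region" (420x560 bool, what is visible of it) and "centre" ([column, row] as shares, 0 to 1, of the picture: columns of its width, rows of its height, amid what is visible of it).
- arm.place_of(label, picture): "centre" ([column, row] as shares, 0 to 1, of the picture: columns of its width, rows of its height: a listed point, or the origin of a listed thing).
The state is a dict: "clock": time; "joints": joint angles; "dq": joint speeds; "joint_efforts": joint torques, N m; "position": TCP position; "ee_rot": TCP orientation; "force": force on the tool from outside, world axes, zero at the start; "ft_torque": the same for the moment, N m; "width": opening from 0.0 (shut) to 1.0 (fully open); "gripper_force": force on a finger pad.
Only numpy, scipy, OpenCV 4.12 (cv2) and the standard library are available. Lean on these libraries where they do the work, as an engineer would, in place of code of your own. Each camera call takes 0.05 s, during which the arm holds its last target. There are 200 camera calls.

## Working session

There is one attempt and no reset: what is moved stays moved. The work goes in short steps, Python scripts to look and compute and a tool call to move; the robot and the scene stay as the last step left them, time stands still between calls to the robot, and variables do not carry over. Pictures are saved under pics/ and viewed, at most 10 in all, crops included, and the job is handed in when it is done.

Besides the shell and the picture viewer there is one more tool, called after "Emit:" in YAML: its name, and indented under it one key for each argument. carry_out: Moves the arm, as the interface text tells. Its arguments: {"type":"object","properties":{"claw":{"type":"array","items":{"type":"number"}},"delta_pos":{"type":"array","items":{"type":"array","items":{"type":"number"}}},"angular":{"type":"array","items":{"type":"array","items":{"type":"number"}}},"force":{"type":"number"}},"required":["claw","delta_pos","angular"]}

```bash
mkdir -p pics; ls; python3 - <<'E'
from cell import arm
import cv2,numpy as np
for n in ("side","top"):
    p=arm.get_image(n); cv2.imwrite(f"pics/{n}0.png",p["frame"][:,:,::-1]); print(n,p["mtx"].round(1).tolist(),p["T"].round(3).tolist())
    for l in ("jug","mouth","cap","cap_top","cup","coaster","coaster_top"):
        print(l,[(round(d["conf"],2),round(d["centre"][0]*560),round(d["centre"][1]*420)) for d in arm.place_of(l,p)][:4])
print(arm.observe())
E
```

```text
pics
side [[433.7, 0.0, 280.1], [0.0, 433.7, 212.1], [0.0, 0.0, 1.0]] [[-0.983, -0.114, 0.148, 0.342], [-0.185, 0.679, -0.71, 1.119], [-0.02, -0.725, -0.688, 1.189], [0.0, 0.0, 0.0, 1.0]]
jug [(0.75, 284, 225)]
mouth [(0.86, 282, 182)]
cap []
cap_top [(0.65, 307, 187), (0.34, 327, 215)]
cup [(0.81, 284, 188)]
coaster [(0.71, 313, 409), (0.7, 331, 295), (0.58, 275, 280)]
coaster_top [(0.91, 274, 280), (0.86, 335, 292), (0.76, 313, 404)]
top [[448.3, 0.0, 273.8], [0.0, 448.3, 211.7], [0.0, 0.0, 1.0]] [[-0.006, -0.998, 0.06, 0.461], [-1.0, 0.005, -0.01, 0.053], [0.01, -0.06, -0.998, 1.546], [0.0, 0.0, 0.0, 1.0]]
jug [(0.59, 290, 203), (0.52, 424, 240)]
mouth [(0.92, 292, 194)]
cap [(0.66, 217, 212)]
cap_top []
cup [(0.6, 294, 200), (0.45, 319, 251)]
coaster [(0.97, 102, 266), (0.62, 212, 268), (0.61, 220, 210)]
coaster_top [(0.89, 217, 209), (0.8, 211, 271), (0.76, 96, 267), (0.27, 442, 202)]
{'clock': 0.8, 'joints': array([-1.24860697,  0.43446698,  0.02500418,  1.57319941, -0.01160082,
        1.13397934, -0.07507513]), 'dq': array([ 0.00088641,  0.00139918,  0.00042429,  0.00054542,  0.00024163,
       -0.0007326 ,  0.00276553]), 'joint_efforts': array([ 1.09659239e-03, -6.67619348e+01,  9.84314829e-01, -3.14795280e+01,
       -6.06607622e-02,  3.27985338e-02,  4.58607735e-05]), 'position': array([0.2576156 , 0.56946263, 0.22676265]), 'ee_rot': array([6.62345340e-01, 3.07095238e+00, 1.40765442e-04]), 'force': array([-0.61102074, -0.00311485, -0.79427492]), 'ft_torque': array([-0.02736362, -0.00703063,  0.019726  ]), 'gripper_force': 0.0, 'width': 1.0025562863384898}
```

View pics/side0.png

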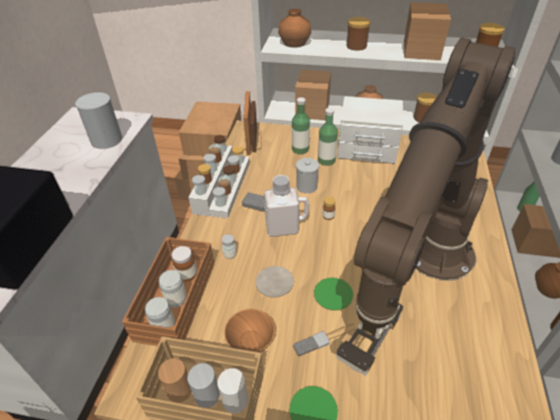

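View pics/top0.png

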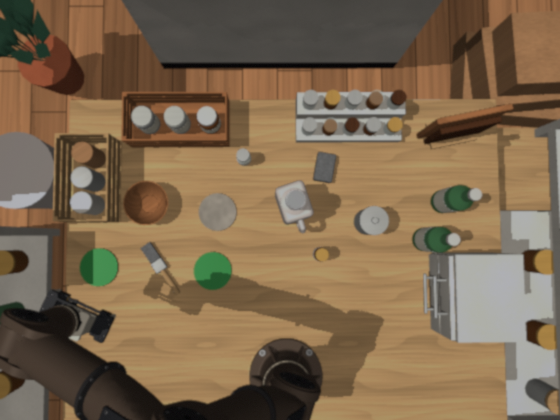

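The side view shows the jug at (282,210) with the cup on its cap at (282,186). The top view shows the cup at (296,199).

Candidates for the coaster:
- The grey stone disc is at side (275,281), top (218,211). I choose this one.
- The green discs at side (333,293) and (313,405), top (212,271) and (99,267), are the look-alikes.

Candidates for the jug and cup:
- The canister is at top (373,220), and there are grey and white jars in the crates. None has a handle, so I choose the white body with a handle.

Next I'll measure positions and check the choice in a close crop.

```bash
cat > h.py <<'E'
import numpy as np, cv2
from cell import arm
from scipy.spatial.transform import Rotation as R
def ray(p,uv):
    d=p["T"][:3,:3]@np.linalg.solve(p["mtx"],[uv[0],uv[1],1]); return p["T"][:3,3],d
def atz(p,uv,z):
    o,d=ray(p,uv); return o+d*(z-o[2])/d[2]
def proj(p,X):
    c=p["T"][:3,:3].T@(np.atleast_2d(X)-p["T"][:3,3]).T; q=p["mtx"]@c; return (q[:2]/q[2]).T
def circ(c,r,z,n=60):
    a=np.linspace(0,2*np.pi,n); return np.c_[c[0]+r*np.cos(a),c[1]+r*np.sin(a),0*a+z]
E
python3 - <<'E'
from h import *
out=[]
for n in ("side","top"):
    p=arm.get_image(n); im=p["frame"][:,:,::-1].copy()
    def near(ds,X):
        q=proj(p,X)[0]; ds=[d for d in ds if np.hypot(*(np.array(d["centre"])*[560,420]-q))<25]; return ds
    for l,z in (("jug",0),("mouth",.225),("cup",.198),("coaster",0),("coaster_top",.006)):
        print(n,l,[(round(d["conf"],2),atz(p,np.array(d["centre"])*[560,420],z)[:2].round(4).tolist()) for d in arm.place_of(l,p)][:3])
    for l in ("cup","jug","coaster"):
        for d in arm.trace(l,p)[:3]:
            m=d["region"]; v,u=np.nonzero(m); print(n,l,round(d["conf"],2),m.sum(),u.min(),u.max(),v.min(),v.max(),[round(x,1) for x in (u.mean(),v.mean())],atz(p,(u.mean(),v.mean()),{"cup":.218,"jug":.1,"coaster":.006}[l])[:2].round(4).tolist())
    c=(200,160,360,310) if n=="side" else (180,160,330,240)
    s=im[c[1]:c[3],c[0]:c[2]]; out.append(cv2.resize(s,None,fx=300/s.shape[0] if 0 else 4,fy=4,interpolation=cv2.INTER_CUBIC))
    cv2.imwrite(f"pics/crop_{n}.png",out[-1])
E
```

```text
side jug [(0.72, [0.5559, 0.2267]), (0.62, [0.5669, -0.0186])]
side mouth [(0.67, [0.54, -0.2393]), (0.66, [0.5686, -0.0167])]
side cup [(0.84, [0.5626, -0.0261]), (0.28, [0.5499, -0.292])]
side coaster [(0.91, [0.3819, 0.6416]), (0.69, [0.3499, 0.2449]), (0.56, [0.5673, 0.2265])]
side coaster_top [(0.95, [0.56, 0.2368]), (0.94, [0.3548, 0.2449]), (0.57, [0.364, 0.6275])]
side cup 0.69 929 256 293 266 297 [np.float64(274.4), np.float64(281.7)] [0.5134, 0.3962]
side cup 0.66 290 273 289 175 194 [np.float64(280.9), np.float64(184.6)] [0.5728, -0.0202]
side jug 0.93 1638 264 309 187 236 [np.float64(284.1), np.float64(212.4)] [0.5605, -0.0057]
side coaster 0.83 1379 290 337 386 419 [np.float64(313.3), np.float64(404.7)] [0.3674, 0.6244]
side coaster 0.76 1047 314 353 278 310 [np.float64(333.2), np.float64(293.8)] [0.3501, 0.2538]
side coaster 0.61 867 257 291 267 297 [np.float64(274.3), np.float64(281.8)] [0.5513, 0.2388]
top jug [(0.87, [0.581, -0.0318]), (0.37, [0.5993, -0.032])]
top mouth [(0.71, [0.5861, -0.0154])]
top cup [(0.71, [0.5789, -0.0218])]
top coaster [(0.87, [0.3534, 0.2531]), (0.81, [0.5583, 0.2326]), (0.81, [0.3838, 0.6448])]
top coaster_top [(0.94, [0.3824, 0.6313]), (0.91, [0.5605, 0.2376]), (0.65, [0.3479, 0.2403])]
top cup 0.6 300 286 304 190 209 [np.float64(295.0), np.float64(199.6)] [0.5767, -0.0236]
top jug 0.78 896 275 312 181 231 [np.float64(292.6), np.float64(205.4)] [0.5681, -0.0227]
top jug 0.43 369 285 306 188 210 [np.float64(295.0), np.float64(199.0)] [0.5889, -0.0304]
top coaster 0.85 1143 193 230 252 289 [np.float64(211.9), np.float64(270.1)] [0.355, 0.2499]
top coaster 0.74 959 275 312 180 232 [np.float64(293.0), np.float64(205.2)] [0.5756, -0.0289]
top coaster 0.72 1121 79 117 249 285 [np.float64(98.3), np.float64(266.8)] [0.3688, 0.6363]
```

View pics/crop_side.png

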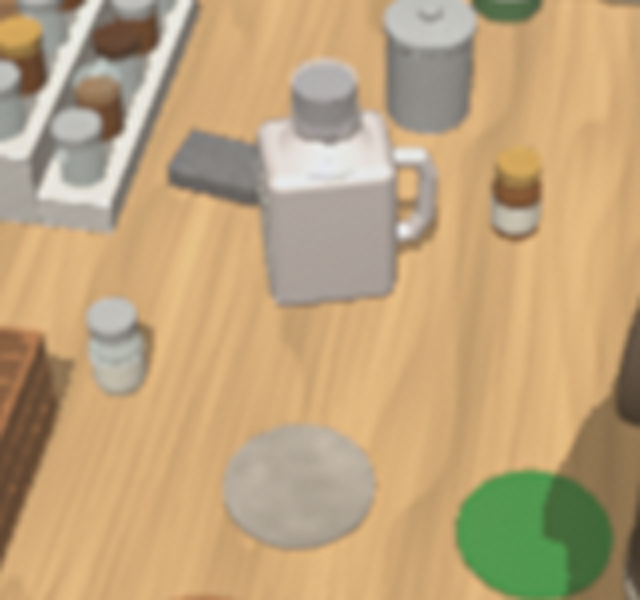

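```bash
python3 - <<'E'
from h import *
s=arm.observe(); r=R.from_rotvec(s["ee_rot"]); print(s["position"],r.as_matrix().round(3).tolist())
w=arm.get_image("wrist"); T=w["T"]; Tt=np.eye(4); Tt[:3,:3]=r.as_matrix(); Tt[:3,3]=s["position"]
print((np.linalg.inv(Tt)@T).round(3).tolist(), w["mtx"].round(0).tolist())
# go: view pose over the jug
print("delta tool cm", 100*(r.as_matrix().T@(np.array([0.573,-0.021,0.40])-s["position"])))
E
```

```text
[0.25760651 0.5694646  0.22677753] [[-0.911, 0.412, 0.0], [0.412, 0.911, 0.0], [-0.0, 0.0, -1.0]]
[[0.002, -0.962, -0.274, 0.074], [1.0, 0.002, 0.001, 0.001], [-0.001, -0.274, 0.962, -0.157], [0.0, 0.0, 0.0, 1.0]] [[349.0, 0.0, 276.0], [0.0, 349.0, 207.0], [0.0, 0.0, 1.0]]
delta tool cm [-53.07427622 -40.79552874 -17.32401052]
```

The crop shows the white jug with its loop handle and the grey upturned cup over the cap at crop (325,98). The grey stone disc is at crop (300,485), and the green disc at (533,530) is the look-alike. I'll go above the jug for a close wrist view.

Emit:
carry_out:
  claw: [9.1,9.1,9.1,9.1,9.1,9.1,9.1,9.1,9.1,9.1,9.1,9.1,9.1,9.1,9.1,9.1,9.1,9.1,9.1,9.1]
  delta_pos:
    - [-2.65,-2.04,-0.9]
    - [-2.65,-2.04,-0.9]
    - [-2.65,-2.04,-0.9]
    - [-2.65,-2.04,-0.9]
    - [-2.65,-2.04,-0.9]
    - [-2.65,-2.04,-0.9]
    - [-2.65,-2.04,-0.9]
    - [-2.65,-2.04,-0.9]
    - [-2.65,-2.04,-0.9]
    - [-2.65,-2.04,-0.9]
    - [-2.65,-2.04,-0.9]
    - [-2.65,-2.04,-0.9]
    - [-2.65,-2.04,-0.9]
    - [-2.65,-2.04,-0.9]
    - [-2.65,-2.04,-0.9]
    - [-2.65,-2.04,-0.9]
    - [-2.65,-2.04,-0.9]
    - [-2.65,-2.04,-0.9]
    - [-2.65,-2.04,-0.9]
    - [-2.65,-2.04,-0.9]
  angular:
    - [0,0,0]
    - [0,0,0]
    - [0,0,0]
    - [0,0,0]
    - [0,0,0]
    - [0,0,0]
    - [0,0,0]
    - [0,0,0]
    - [0,0,0]
    - [0,0,0]
    - [0,0,0]
    - [0,0,0]
    - [0,0,0]
    - [0,0,0]
    - [0,0,0]
    - [0,0,0]
    - [0,0,0]
    - [0,0,0]
    - [0,0,0]
    - [0,0,0]

```text
clock: 3.75
position: [0.5727, -0.0219, 0.4073]
ee_rot: [0.662, 3.071, 0.0]
force: [0.9, 0.0, 0.1]
width: 0.991
gripper_force: 0.0
```

Emit:
carry_out:
  claw: [9.1,9.1,9.1,9.1,9.1,9.1,9.1,9.1,9.1,9.1,9.1,9.1]
  delta_pos:
    - [0,0,0]
    - [0,0,0]
    - [0,0,0]
    - [0,0,0]
    - [0,0,0]
    - [0,0,0]
    - [0,0,0]
    - [0,0,0]
    - [0,0,0]
    - [0,0,0]
    - [0,0,0]
    - [0,0,0]
  angular:
    - [0,0,0.117]
    - [0,0,0.117]
    - [0,0,0.117]
    - [0,0,0.117]
    - [0,0,0.117]
    - [0,0,0.117]
    - [0,0,0.117]
    - [0,0,0.117]
    - [0,0,0.117]
    - [0,0,0.117]
    - [0,0,0]
    - [0,0,0]

```text
clock: 4.95
position: [0.5723, -0.0206, 0.4067]
ee_rot: [2.244, 2.199, 0.0]
force: [-0.2, 0.4, -0.5]
width: 0.99
gripper_force: 0.0
```

```bash
python3 - <<'E'
from h import *
p=arm.get_image("wrist"); im=p["frame"][:,:,::-1].copy()
s=arm.observe(); print(s["clock"],s["position"].round(4),s["joints"].round(3),R.from_rotvec(s["ee_rot"]).as_matrix().round(3).tolist())
for l,z in (("jug",0),("mouth",.225),("cap_top",.235),("cup",.198)):
    print(l,[(round(d["conf"],2),atz(p,np.array(d["centre"])*[560,420],z)[:2].round(4).tolist()) for d in arm.place_of(l,p)][:3])
for d in arm.trace("cup",p)[:3]:
    m=d["region"]; v,u=np.nonzero(m); print(round(d["conf"],2),m.sum(),u.min(),u.max(),v.min(),v.max(),atz(p,(u.mean(),v.mean()),.218)[:2].round(4))
for z,r in ((.238,.0305),(.198,.0315),(.0,.0)):
    if r: cv2.polylines(im,[proj(p,circ((.573,-.021),r,z)).round().astype(int)],1,(0,0,255),1)
cv2.imwrite("pics/w1.png",im)
E
```

```text
5.0 [ 0.5723 -0.0207  0.4067] [-0.507  0.275  0.62   1.426 -0.159  1.491  0.087] [[0.021, 1.0, 0.0], [1.0, -0.021, 0.0], [0.0, 0.0, -1.0]]
jug []
mouth []
cap_top []
cup []
0.84 3221 250 309 153 219 [ 0.5766 -0.0236]
```

View pics/w1.png

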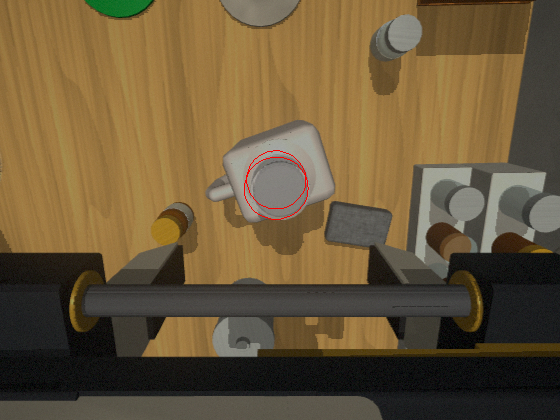

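The wrist view shows the cup top at about (278,187), with the red prediction 3–4 px to its left. The jug handle points to image left. I'll refine by silhouette fit.

```bash
cat >> h.py <<'E'
from scipy.optimize import minimize
def fit(p,mask,x0,parts):
    def f(c):
        pts=np.vstack([proj(p,circ(c,r,z)) for r,z in parts])
        h=cv2.convexHull((pts*16).round().astype(np.int32)); m=np.zeros(mask.shape,np.uint8)
        cv2.fillConvexPoly(m,h,1,shift=4); m=m>0
        return 1-(m&mask).sum()/(m|mask).sum()
    r=minimize(f,x0,method="Nelder-Mead",options=dict(initial_simplex=[x0,np.add(x0,[.008,0]),np.add(x0,[0,.008])],xatol=2e-4))
    return r.x.round(4),round(r.fun,3)
E
python3 - <<'E'
from h import *
for n in ("wrist","top","side"):
    p=arm.get_image(n)
    for l,parts,x0,z in (("cup",[(.0305,.238),(.0315,.198)],[.576,-.023],.218),("coaster",[(.065,.006)],[.556,.237],.006)):
        for d in arm.trace(l,p):
            v,u=np.nonzero(d["region"])
            if np.hypot(*(atz(p,(u.mean(),v.mean()),z)[:2]-x0))<.03: print(n,l,round(d["conf"],2),fit(p,d["region"],x0,parts))
E
```

```text
wrist cup 0.59 (array([ 0.5767, -0.0239]), np.float64(0.107))
top coaster 0.85 (array([0.5559, 0.2344]), np.float64(0.044))
side cup 0.6 (array([ 0.5739, -0.0169]), np.float64(0.19))
side coaster 0.63 (array([0.5492, 0.2356]), np.float64(0.046))
```

Emit:
carry_out:
  claw: [9.18,9.18,9.18,9.18,9.18,9.18,9.18,9.18,9.18,9.18,9.18,9.18,9.18]
  delta_pos:
    - [-0.23,0.4,1.8]
    - [0,0,2]
    - [0,0,2]
    - [0,0,2]
    - [0,0,2]
    - [0,0,2]
    - [0,0,2]
    - [0,0,2]
    - [0,0,2]
    - [0,0,1.5]
    - [0,0,1]
    - [0,0,0.3]
    - [0,0,0]
  angular:
    - [0,0,0]
    - [0,0,0]
    - [0,0,0]
    - [0,0,0]
    - [0,0,0]
    - [0,0,0]
    - [0,0,0]
    - [0,0,0]
    - [0,0,0]
    - [0,0,0]
    - [0,0,0]
    - [0,0,0]
    - [0,0,0]
  force: 10

```text
clock: 7.0
position: [0.5763, -0.0232, 0.2008]
ee_rot: [-2.248, -2.194, 0.0]
force: [0.1, 0.7, 0.1]
width: 0.999
gripper_force: 0.0
```

Emit:
carry_out:
  claw: [7,6.5,6,5.5,5.5,5.5,5.5,5.5]
  delta_pos:
    - [0,0,0]
    - [0,0,0]
    - [0,0,0]
    - [0,0,0]
    - [0,0,0]
    - [0,0,0]
    - [0,0,0]
    - [0,0,0]
  angular:
    - [0,0,0]
    - [0,0,0]
    - [0,0,0]
    - [0,0,0]
    - [0,0,0]
    - [0,0,0]
    - [0,0,0]
    - [0,0,0]

```text
clock: 7.8
position: [0.5764, -0.0231, 0.2009]
ee_rot: [2.248, 2.194, 0.0]
force: [-0.3, -0.5, 3.2]
width: 0.657
gripper_force: 10.0
```

Emit:
carry_out:
  claw: [5.5,5.5,5.5,5.5,5.5,5.5,5.5,5.5]
  delta_pos:
    - [0,0,-0.5]
    - [0,0,-1]
    - [0,0,-1.5]
    - [0,0,-1.5]
    - [0,0,-1.5]
    - [0,0,-1.5]
    - [0,0,-0.5]
    - [0,0,0]
  angular:
    - [0,0,0]
    - [0,0,0]
    - [0,0,0]
    - [0,0,0]
    - [0,0,0]
    - [0,0,0]
    - [0,0,0]
    - [0,0,0]

```text
clock: 8.6
position: [0.5767, -0.0232, 0.2817]
ee_rot: [2.247, 2.194, 0.002]
force: [0.1, 0.2, -0.8]
width: 0.656
gripper_force: 10.0
```

```bash
python3 - <<'E'
from h import *
s=arm.observe(); print(s["clock"],s["position"].round(4),s["width"],s["gripper_force"])
a=arm.get_image("side")["frame"][130:250,220:360]; b=arm.get_image("wrist")["frame"]
cv2.imwrite("pics/l1.png",np.hstack([cv2.resize(a,(490,420)),cv2.resize(b,(300,420))])[:,:,::-1])
E
```

```text
8.6 [ 0.5767 -0.0232  0.2817] 0.6559774782249325 9.98838561153435
```

View pics/l1.png

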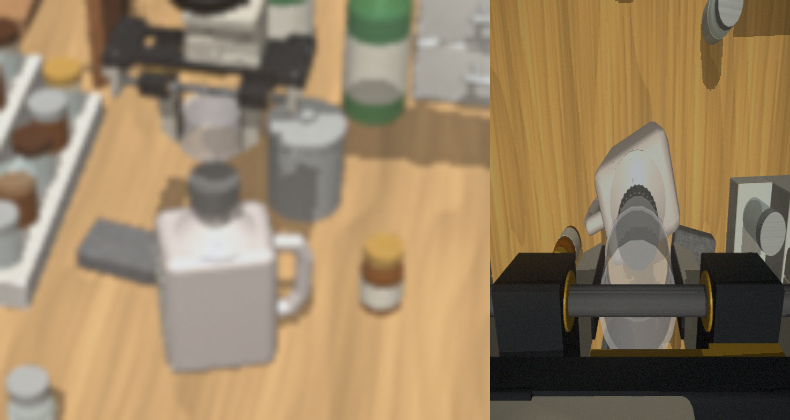

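The cup is held level and clear at (215,125) of the crop, and the dark ribbed cap stays on the jug at (213,192). I'll carry the cup to the coaster.

Emit:
carry_out:
  claw: [5.5,5.5,5.5,5.5,5.5,5.5,5.5,5.5,5.5,5.5,5.5,5.5]
  delta_pos:
    - [1,-0.1,0]
    - [2.5,-0.3,0]
    - [2.5,-0.3,0]
    - [2.5,-0.3,0]
    - [2.5,-0.3,0]
    - [2.5,-0.3,0]
    - [2.5,-0.3,0]
    - [2.5,-0.3,0]
    - [2.5,-0.3,0]
    - [2.5,-0.2,0]
    - [2.2,-0.1,0]
    - [0,0,0]
  angular:
    - [0,0,0]
    - [0,0,0]
    - [0,0,0]
    - [0,0,0]
    - [0,0,0]
    - [0,0,0]
    - [0,0,0]
    - [0,0,0]
    - [0,0,0]
    - [0,0,0]
    - [0,0,0]
    - [0,0,0]

```text
clock: 9.9
position: [0.5528, 0.2395, 0.2794]
ee_rot: [-2.24, -2.2, 0.001]
force: [0.4, 0.0, 0.1]
width: 0.656
gripper_force: 10.0
```

Emit:
carry_out:
  claw: [5.5,5.5,5.5,5.5,5.5,5.5,5.5,5.5,5.5,5.5,5.5,5.5,5.5]
  delta_pos:
    - [0,0,1]
    - [0,0,2.5]
    - [0,0,2.5]
    - [0,0,2.5]
    - [0,0,2.5]
    - [0,0,2.5]
    - [0,0,2.5]
    - [0,0,2.5]
    - [0,0,2.5]
    - [0,0,2]
    - [0,0,1.5]
    - [0,0,1]
    - [0,0,0]
  angular:
    - [0,0,0]
    - [0,0,0]
    - [0,0,0]
    - [0,0,0]
    - [0,0,0]
    - [0,0,0]
    - [0,0,0]
    - [0,0,0]
    - [0,0,0]
    - [0,0,0]
    - [0,0,0]
    - [0,0,0]
    - [0,0,0]

```text
clock: 11.2
position: [0.5537, 0.2337, 0.0245]
ee_rot: [-2.248, -2.194, 0.003]
force: [0.0, 0.0, -0.1]
width: 0.65
gripper_force: 10.0
```

Emit:
carry_out:
  claw: [5.5,5.5,5.5,5.5,5.5,5.5]
  delta_pos:
    - [0,0,0.4]
    - [0,0,0.4]
    - [0,0,0.3]
    - [0,0,0.2]
    - [0,0,0.15]
    - [0,0,0]
  angular:
    - [0,0,0]
    - [0,0,0]
    - [0,0,0]
    - [0,0,0]
    - [0,0,0]
    - [0,0,0]

```text
clock: 11.8
position: [0.5544, 0.2345, 0.0112]
ee_rot: [-2.248, -2.195, 0.0]
force: [-0.5, 0.5, -0.3]
width: 0.65
gripper_force: 10.0
```

Emit:
carry_out:
  claw: [5.5,5.5,5.5]
  delta_pos:
    - [0,0,0.1]
    - [0,0,0.1]
    - [0,0,0]
  angular:
    - [0,0,0]
    - [0,0,0]
    - [0,0,0]

```text
clock: 12.1
position: [0.5544, 0.2344, 0.0091]
ee_rot: [-2.248, -2.194, 0.0]
force: [-0.3, -0.3, -0.4]
width: 0.649
gripper_force: 10.0
```

```bash
python3 - <<'E'
from h import *
p=arm.get_image("side"); a=p["frame"][235:310,220:330].copy()
w=arm.get_image("wrist")
cv2.imwrite("pics/l2.png",np.hstack([cv2.resize(a,(440,300),interpolation=cv2.INTER_CUBIC),cv2.resize(w["frame"][150:420,160:420],(289,300))])[:,:,::-1])
E
```

```text
(no output)
```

View pics/l2.png

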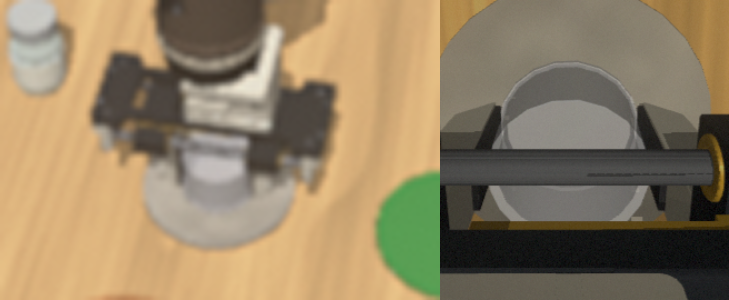

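The cup is over the grey coaster with margin all round, at about (215,175) in the left crop. I'll lower it the last bit.

Emit:
carry_out:
  claw: [5.5,5.5]
  delta_pos:
    - [0,0,0.1]
    - [0,0,0]
  angular:
    - [0,0,0]
    - [0,0,0]

```text
clock: 12.4
position: [0.5546, 0.2345, 0.0088]
ee_rot: [-2.248, -2.194, -0.001]
force: [-1.5, -0.2, 6.0]
width: 0.653
gripper_force: 10.1
```

Emit:
carry_out:
  claw: [6.5,7.5,8.5,9.18,9.18,9.18,9.18,9.18,9.18,9.18,9.18,9.18,9.18,9.18,9.18,9.18,9.18]
  delta_pos:
    - [0,0,0]
    - [0,0,0]
    - [0,0,0]
    - [0,0,0]
    - [0,0,-0.5]
    - [0,0,-1]
    - [0,0,-2]
    - [0,0,-3]
    - [0,0,-3]
    - [0,0,-3]
    - [0,0,-3]
    - [0,0,-3]
    - [0,0,-3]
    - [0,0,-3]
    - [0,0,-3]
    - [0,0,-3]
    - [0,0,-0.5]
  angular:
    - [0,0,0]
    - [0,0,0]
    - [0,0,0]
    - [0,0,0]
    - [0,0,0]
    - [0,0,0]
    - [0,0,0]
    - [0,0,0]
    - [0,0,0]
    - [0,0,0]
    - [0,0,0]
    - [0,0,0]
    - [0,0,0]
    - [0,0,0]
    - [0,0,0]
    - [0,0,0]
    - [0,0,0]

```text
clock: 14.1
position: [0.5559, 0.2344, 0.323]
ee_rot: [2.247, 2.193, 0.01]
force: [-0.4, -0.9, 0.2]
width: 1.002
gripper_force: 0.0
```

Emit:
carry_out:
  claw: [9.18,9.18,9.18,9.18,9.18,9.18,9.18,9.18,9.18,9.18,9.18,9.18,9.18]
  delta_pos:
    - [-1,0.1,0]
    - [-2.5,0.3,0]
    - [-2.5,0.3,0]
    - [-2.5,0.3,0]
    - [-2.5,0.3,0]
    - [-2.5,0.3,0]
    - [-2.5,0.3,0]
    - [-2.5,0.3,0]
    - [-2.5,0.3,0]
    - [-2.5,0.2,0]
    - [-2.2,0.1,0]
    - [0,0,0]
    - [0,0,0]
  angular:
    - [0,0,0]
    - [0,0,0]
    - [0,0,0]
    - [0,0,0]
    - [0,0,0]
    - [0,0,0]
    - [0,0,0]
    - [0,0,0]
    - [0,0,0]
    - [0,0,0]
    - [0,0,0]
    - [0,0,0]
    - [0,0,0]

```text
clock: 15.4
position: [0.5754, -0.0239, 0.3174]
ee_rot: [-2.249, -2.192, 0.002]
force: [-0.4, -0.2, -0.8]
width: 0.999
gripper_force: 0.0
```

```bash
python3 - <<'E'
from h import *
s=arm.observe(); print(s["clock"],s["position"].round(4),s["joints"].round(3),R.from_rotvec(s["ee_rot"]).as_matrix().round(3).tolist())
X=[.5765,-.0235]
for n in ("wrist","side","top"):
    p=arm.get_image(n); im=p["frame"][:,:,::-1].copy()
    print(n,"cap_top",[(round(d["conf"],2),atz(p,np.array(d["centre"])*[560,420],.235)[:2].round(4).tolist()) for d in arm.place_of("cap_top",p)][:2])
    print(n,"mouth",[(round(d["conf"],2),atz(p,np.array(d["centre"])*[560,420],.225)[:2].round(4).tolist()) for d in arm.place_of("mouth",p)][:2])
    for l,parts,x0,z in (("cap",[(.0255,.235),(.0255,.205)],X,.22),("cup",[(.0305,.046),(.0315,.006)],[.554,.234],.026)):
        for d in arm.trace(l,p):
            v,u=np.nonzero(d["region"])
            if np.hypot(*(atz(p,(u.mean(),v.mean()),z)[:2]-x0))<.04: print(n,l,round(d["conf"],2),d["region"].sum(),fit(p,d["region"],x0,parts))
    for r,z in ((.026,.235),(.026,.205)): cv2.polylines(im,[proj(p,circ(X,r,z)).round().astype(int)],1,(0,0,255),1)
    if n=="wrist": A=cv2.resize(im[100:260,160:400],(600,400))
    if n=="side": B=cv2.resize(im[235:310,240:310],(200,400))
cv2.imwrite("pics/c1.png",np.hstack([A,B]))
E
```

```text
15.4 [ 0.5754 -0.0239  0.3174] [-0.502  0.318  0.619  1.59  -0.19   1.296  0.119] [[0.026, 1.0, -0.002], [1.0, -0.026, 0.0], [0.0, -0.002, -1.0]]
wrist cap_top [(0.81, [0.5774, -0.0251])]
wrist mouth [(0.25, [0.6463, -0.049])]
wrist cap 0.93 4021 (array([ 0.5771, -0.0233]), np.float64(0.068))
wrist cap 0.27 9525 (array([0.5909, 0.0165]), np.float64(0.633))
side cap_top [(0.69, [0.5698, -0.0335]), (0.61, [0.5584, 0.0189])]
side mouth [(0.63, [0.5709, -0.0235]), (0.44, [0.4903, 0.0038])]
side cap 0.58 215 (array([ 0.5716, -0.0198]), np.float64(0.081))
side cup 0.7 354 (array([0.552 , 0.2359]), np.float64(0.059))
top cap_top [(0.66, [0.5486, 0.2001]), (0.35, [0.5678, -0.4532])]
top mouth []
top cup 0.57 271 (array([0.556 , 0.2352]), np.float64(0.14))
```

View pics/c1.png

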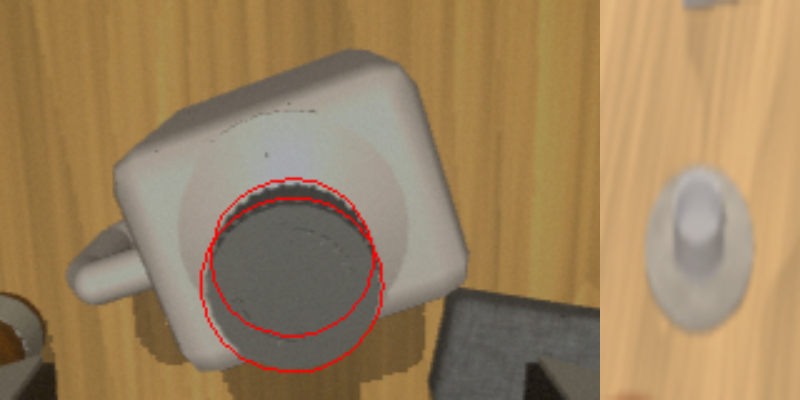

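The cap is dark and ribbed at crop (295,270), with its top centred about 1 px right of the red ring. The cup stands mouth down well inside the grey coaster. I'll descend onto the cap at (0.577,-0.0235).

Emit:
carry_out:
  claw: [9.18,9.18,9.18,9.18,9.18,9.18,9.18,9.18,9.18]
  delta_pos:
    - [0,0.15,1]
    - [0,0,2]
    - [0,0,2]
    - [0,0,2]
    - [0,0,2]
    - [0,0,1.5]
    - [0,0,0.8]
    - [0,0,0.2]
    - [0,0,0]
  angular:
    - [0,0,0]
    - [0,0,0]
    - [0,0,0]
    - [0,0,0]
    - [0,0,0]
    - [0,0,0]
    - [0,0,0]
    - [0,0,0]
    - [0,0,0]
  force: 45

```text
clock: 17.05
position: [0.5779, -0.0233, 0.2032]
ee_rot: [2.248, 2.194, -0.0]
force: [-0.4, -0.3, 0.0]
width: 1.006
gripper_force: 0.0
```

Emit:
carry_out:
  claw: [7,6,5.5,5.2,4.8,4.5,4.5,4.5,4.5]
  delta_pos:
    - [0,0,0]
    - [0,0,0]
    - [0,0,0]
    - [0,0,0]
    - [0,0,0]
    - [0,0,0]
    - [0,0,0]
    - [0,0,0]
    - [0,0,0]
  angular:
    - [0,0,0]
    - [0,0,0]
    - [0,0,0]
    - [0,0,0]
    - [0,0,0]
    - [0,0,0]
    - [0,0,0]
    - [0,0,0]
    - [0,0,0]

```text
clock: 17.95
position: [0.5773, -0.0232, 0.2032]
ee_rot: [-2.248, -2.194, 0.001]
force: [-4.8, -0.2, 2.9]
width: 0.544
gripper_force: 45.0
```

Emit:
carry_out:
  claw: [4.5,4.5,4.5,4.5,4.5]
  delta_pos:
    - [0,-0.05,0.1]
    - [0,0,0.15]
    - [0,0,0.15]
    - [0,0,0.1]
    - [0,0,0]
  angular:
    - [0,0,0]
    - [0,0,0]
    - [0,0,0]
    - [0,0,0]
    - [0,0,0]

```text
clock: 18.45
position: [0.5776, -0.0232, 0.1989]
ee_rot: [2.248, 2.194, 0.002]
force: [-4.2, 0.7, 9.7]
width: 0.542
gripper_force: 45.0
```

Emit:
carry_out:
  claw: [4.5,4.5,4.5,4.5,4.5,4.5,4.5]
  delta_pos:
    - [0,-0.03,0.1]
    - [0,0,0]
    - [0,0,0]
    - [0,0,0]
    - [0,0,0]
    - [0,0,0]
    - [0,0,0]
  angular:
    - [0,0,0]
    - [0,0,-0.04]
    - [0,0,-0.06]
    - [0,0,-0.06]
    - [0,0,-0.06]
    - [0,0,-0.06]
    - [0,0,0]

```text
clock: 19.15
position: [0.5773, -0.0229, 0.1981]
ee_rot: [1.917, 2.489, 0.002]
force: [-4.4, 0.7, 10.1]
width: 0.543
gripper_force: 45.0
```

```bash
cat > st.py <<'E'
from h import *
s=arm.observe(); M=R.from_rotvec(s["ee_rot"]).as_matrix()
print(s["clock"],s["position"].round(4),"xyaw",np.degrees(np.arctan2(M[1,0],M[0,0])).round(2),"tilt",M[:,2].round(3),s["force"].round(1),s["ft_torque"].round(2),s["joints"].round(2),round(s["width"],3))
E
python3 st.py
python3 - <<'E'
from h import *
p=arm.get_image("wrist")
im=p["frame"][:,:,::-1]; cv2.imwrite("pics/t1.png",im)
E
```

```text
19.15 [ 0.5773 -0.0229  0.1981] xyaw 104.8 tilt [ 0.001  0.001 -1.   ] [-4.4  0.7 10.1] [0.1  1.18 0.03] [-0.42  0.41  0.51  1.76 -0.23  1.03  0.43] 0.543
```

View pics/t1.png

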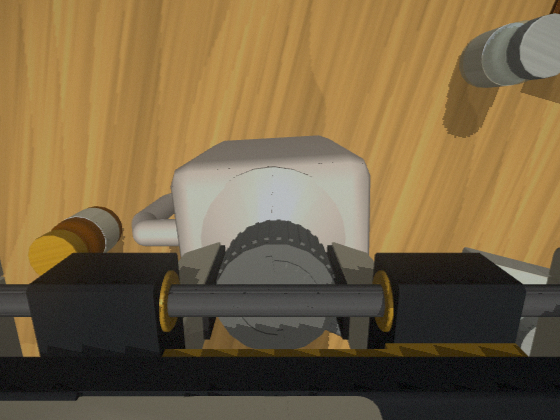

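The wrist view shows the jug squared in the tool frame, with the cap gripped at (278,290). The tool turned 16° and the jug's slant in the image fell by about as much, so the jug stayed put. I'll continue the twist.

Emit:
carry_out:
  claw: [4.5,4.5,4.5,4.5,4.5,4.5,4.5,4.5,4.5,4.5,4.5,4.5,4.5,4.5,4.5,4.5,4.5,4.5]
  delta_pos:
    - [0,0,0]
    - [0,0,0]
    - [0,0,0]
    - [0,0,0]
    - [0,0,0]
    - [0,0,0]
    - [0,0,0]
    - [0,0,0]
    - [0,0,0]
    - [0,0,0]
    - [0,0,0]
    - [0,0,0]
    - [0,0,0]
    - [0,0,0]
    - [0,0,0]
    - [0,0,0]
    - [0,0,0]
    - [0,0,0]
  angular:
    - [0,0,-0.06]
    - [0,0,-0.06]
    - [0,0,-0.06]
    - [0,0,-0.06]
    - [0,0,-0.06]
    - [0,0,-0.06]
    - [0,0,-0.06]
    - [0,0,-0.06]
    - [0,0,-0.06]
    - [0,0,-0.06]
    - [0,0,-0.06]
    - [0,0,-0.06]
    - [0,0,-0.06]
    - [0,0,-0.06]
    - [0,0,-0.06]
    - [0,0,-0.04]
    - [0,0,0]
    - [0,0,0]

```text
clock: 21.0
position: [0.5761, -0.0236, 0.1978]
ee_rot: [-0.586, -3.085, 0.0]
force: [-9.1, 0.3, 9.7]
width: 0.544
gripper_force: 45.0
```

```bash
python3 st.py
python3 - <<'E'
from h import *
p=arm.get_image("wrist")
im=p["frame"][:,:,::-1]; cv2.imwrite("pics/t2.png",im)
E
```

```text
21.0 [ 0.5761 -0.0236  0.1978] xyaw 158.49 tilt [-0.001  0.    -1.   ] [-9.1  0.3  9.7] [-0.24  1.84  0.01] [-0.26  0.39  0.28  1.75 -0.12  1.03  1.27] 0.544
```

View pics/t2.png

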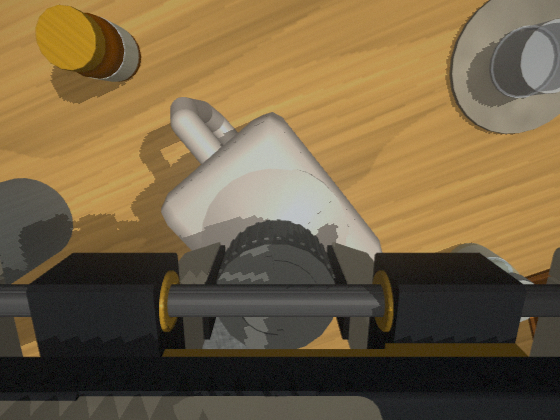

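The jug is turned about 54° further in the tool frame while the cap stays in the pads, so the cap has turned about 70° against the jug. The sideways force is −9 N, so I'll relax it and then let the cap rise gently.

Emit:
carry_out:
  claw: [4.5,4.5,4.5,4.5,4.5,4.5,4.5]
  delta_pos:
    - [0.07,-0.03,0]
    - [0,0,0]
    - [0,0,-0.2]
    - [0,0,-0.2]
    - [0,0,-0.2]
    - [0,0,-0.2]
    - [0,0,0]
  angular:
    - [0,0,0]
    - [0,0,0]
    - [0,0,0]
    - [0,0,0]
    - [0,0,0]
    - [0,0,0]
    - [0,0,0]

```text
clock: 21.75
position: [0.5759, -0.0236, 0.2053]
ee_rot: [-0.586, -3.086, 0.001]
force: [-5.1, -2.1, 4.1]
width: 0.539
gripper_force: 45.0
```

```bash
python3 st.py
```

```text
21.75 [ 0.5759 -0.0236  0.2053] xyaw 158.5 tilt [-0.001 -0.    -1.   ] [-5.1 -2.1  4.1] [-0.55  1.25 -0.  ] [-0.26  0.38  0.29  1.74 -0.12  1.04  1.26] 0.539
```

Emit:
carry_out:
  claw: [4.5,4.5,4.5,4.5,4.5,4.5,4.5,4.5]
  delta_pos:
    - [0.03,-0.03,-0.1]
    - [0,0,-0.2]
    - [0,0,-0.2]
    - [0,0,-0.2]
    - [0,0,-0.2]
    - [0,0,-0.3]
    - [0,0,-0.4]
    - [0,0,0]
  angular:
    - [0,0,0]
    - [0,0,0]
    - [0,0,0]
    - [0,0,0]
    - [0,0,0]
    - [0,0,0]
    - [0,0,0]
    - [0,0,0]

```text
clock: 22.55
position: [0.5765, -0.0231, 0.2221]
ee_rot: [0.585, 3.085, 0.001]
force: [0.5, -0.4, -0.6]
width: 0.536
gripper_force: 45.0
```

Emit:
carry_out:
  claw: [4.5,4.5,4.5,4.5,4.5,4.5,4.5,4.5,4.5,4.5,4.5]
  delta_pos:
    - [0,0,-0.5]
    - [0,0,-0.8]
    - [0,0,-1]
    - [0,0,-1]
    - [0,0,-1]
    - [0,0,-1]
    - [0,0,-1]
    - [0,0,-1]
    - [0,0,-0.8]
    - [0,0,-0.1]
    - [0,0,0]
  angular:
    - [0,0,0]
    - [0,0,0]
    - [0,0,0]
    - [0,0,0]
    - [0,0,0]
    - [0,0,0]
    - [0,0,0]
    - [0,0,0]
    - [0,0,0]
    - [0,0,0]
    - [0,0,0]

```text
clock: 23.65
position: [0.5758, -0.0233, 0.3033]
ee_rot: [0.585, 3.086, 0.0]
force: [-0.0, -0.3, -0.5]
width: 0.539
gripper_force: 45.0
```

```bash
python3 st.py
python3 - <<'E'
from h import *
p=arm.get_image("side"); w=arm.get_image("wrist"); t=arm.get_image("top")
for q,n in ((p,"side"),(w,"wrist"),(t,"top")):
    print(n,"mouth",[(round(d["conf"],2),atz(q,np.array(d["centre"])*[560,420],.225)[:2].round(4).tolist()) for d in arm.place_of("mouth",q)][:2])
a=cv2.resize(p["frame"][120:300,220:350],(325,450)); b=cv2.resize(w["frame"],(465,450))
cv2.imwrite("pics/f.png",np.hstack([a,b])[:,:,::-1])
E
```

```text
23.65 [ 0.5758 -0.0233  0.3033] xyaw 158.52 tilt [ 0.  0. -1.] [-0.  -0.3 -0.5] [-0.   -0.04  0.05] [-0.28  0.3   0.3   1.6  -0.09  1.26  1.24] 0.539
side mouth [(0.86, [0.5736, -0.0203]), (0.71, [0.3549, 0.5478])]
wrist mouth [(0.92, [0.5755, -0.0234]), (0.57, [0.6108, -0.0381])]
top mouth [(0.21, [0.5034, -0.2381])]
```

View pics/f.png

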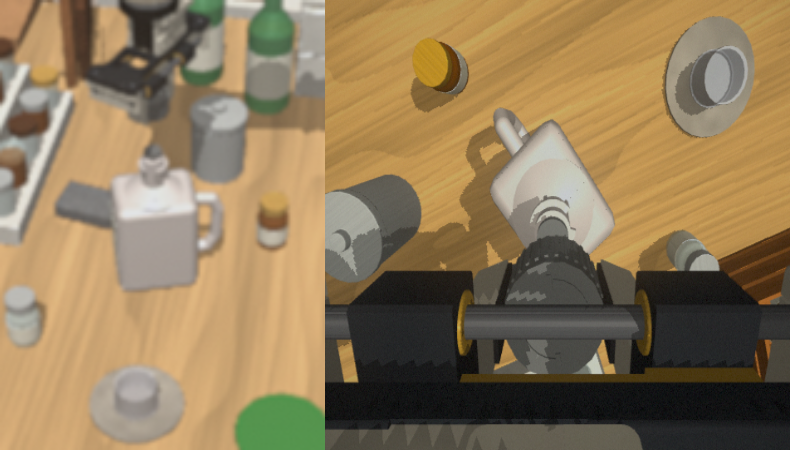

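The cap is in the gripper with the jug's bare neck below it at (153,165) in the left crop. The wrist view puts the mouth at (0.5755,-0.0234), directly under the TCP. The cup stands on the coaster at (137,395), and the cap is 10.0 cm above its seat. I'm handing in.

```bash
python3 -c "
from cell import arm; print(arm.sign_off())"
```

```text
the job is handed in; nothing more can be done
None
```

The job is handed in: the cup stands mouth down on the stone coaster, and the cap is off and held level about 10 cm above the jug's mouth; the sign-off reported no verdict.

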